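# Shut the balance's draught shield and tare it

## Robot

A 6-joint arm with a two-finger parallel gripper is mounted at the origin on a cart in front of the work surface, level with it; the furniture and walls round the work are solid. World frame = base frame: x ahead of the robot, y to its left, z up, the work surface at z = 0. Lengths are in m, angles in rad, forces in N, time in s.
With the tool pointing down it reaches from about 0.25 to 0.8 m from the base axis. Payload 8.5 kg.
Tool frame: the origin (TCP) lies midway between the tips of the shut fingers; the grasp point (between the pads) lies 19 mm behind it; z points along the fingers, y is the line along which they close (so a half turn about z gives the same grasp; the last joint's range is limited). The gripper opens to 85 mm and grips with 20 to 120 N. Pads are 22 mm wide; open, the fingers measure 114 mm over their backs; the gripper's body (76 mm by 85 mm) begins 54 mm behind the grasp point. The pads swing forward as they close: fully open they stand 13 mm farther back than shut.
Start: joints at [1.101, 0.238, -0.013, 1.319, 0, 1.571], TCP at [0.238, 0.468, 0.231] pointing down, gripper open.
Joint ranges: [-2.66, 2.66], [-1.03, 1.9], [-1.14, 1.46], [-1.82, 2.27], [-1.45, 1.34], [-3.14, 3.14]. Speed limits (rad/s): [2.22, 2.22, 2.79, 3.14, 3.14, 3.14].

## Interface

Orientations are given as a unit quaternion [w, x, y, z].
In Python, from workcell import arm gives the robot as it stands. The module is installed in compiled form; this text tells all that it offers.
- The arm moves only by the tool drive_tool, never from a script. Its arguments are lists of equal length, an entry for each row: "travel": the shift along the tool's x, y, z in cm, a list of three; "roll": the turn about the tool's z in rad; "claw": the closure, from -1 (fully open) to 1 (shut). In form: {"travel": [[tx, ty, tz], ...], "roll": [roll, ...], "claw": [claw, ...]}. A call has 1 to 12 rows; each row is the pose to reach, as a shift and turn from the pose commanded when the call began, along the tool's axes at that moment; what a row does not reach only later rows make up. A row lasts 1/10 s, in which the tool goes at most 50 mm and 8.59 degrees, less where a joint would pass 70% of its speed; a pose out of reach is approached as far as the arm can. A call with a gripper value outside its range is refused whole. The fingers move at their own pace and stop on an object; the grip force is fixed at half the most. Time passes only in rows, so rows that repeat a pose let the fingers close. It gives the time, the measured TCP pose, the force, the opening and the grip force at its end, in the units of the state.
- arm.get_obs(): the state, without advancing time (a new reading comes with each control period).
- arm.capture(name): name is "scene" or "top" or "wrist"; returns the picture (480x640x3 uint8, blue, green, red); there is no depth.
- arm.camera_info(name): a dict with "K" (3x3 intrinsics, pixels), "rvec" (rotation vector, rad) and "tvec" (3), from world to camera coordinates, as OpenCV has them. Camera axes: x right, y down, z forward; pixel columns grow to the right and rows downward; lengths in m; the calibration is good to about 2 mm. A picture is of the moment at which its call begins: read the wrist's pose just before it. camera_info takes no time and is no camera call; for the wrist camera it gives the pose at the moment of the call.
- arm.close_job(): hands the job in; it is judged then, once.
Trained networks look in the newest picture that a camera, given by its name, has taken for a name from the list of things; names that differ only in an ending like _2 or _b are one class to them, and where a whole thing is asked for, a point or a joint stands for the part that bears it (a point fixed in the world has none). Each returns a list of dicts, best first, with "confidence" (0 to 1); they miss things now and then, are a little off and sometimes report something else, mostly with a low value. They report only what shows in the picture. A call takes as long as a camera call.
- arm.find_in(camera, label): "xyz" ([x, y, z] in m, in the coordinates of the camera as it stood for that picture, good to about 4 mm: the middle of the surface that is visible of it).
- arm.cut_out(camera, label): "region" (480x640 bool, what is visible of it).
- arm.pinpoint(camera, label): "xyz" ([x, y, z] in m, in the coordinates of the camera as it stood for that picture, good to about 4 mm: a listed point, or the origin of a listed thing).
The state is a dict: "clock": time; "joint_pos": joint angles; "qvel": joint speeds; "tau": joint torques, N m; "eef_pos": TCP position; "orientation": TCP orientation; "wrist_force": force on the tool from outside, world axes, zero at the start; "ft_torque": the same for the moment, N m; "opening": opening from 0.0 (shut) to 1.0 (fully open); "finger_force": force on a finger pad.
Only numpy, scipy, OpenCV 4.12 (cv2) and the standard library are available. Lean on these libraries where they do the work, as an engineer would, in place of code of your own. Each camera call takes 0.05 s, during which the arm holds its last target. There are 200 camera calls.

## Task

A weighing dish stands ready on the pan of the balance, but the glass draught shield is still open: with the fingertips, push the left side door and the top cover fully shut. Only when both are shut, press the long tare key below the display right down and let it come up again. Do not pinch the grips of the door and cover or lift anything, and leave the dish, the small key to the left of the tare key and the things standing beside the balance undisturbed.

Things in the scene. Friction and masses are not known exactly. Their poses are not given: they have to be found in the camera images.
- balance: white balance, 310 deep (x) x 205 mm wide, fixed. Origin: centre of its underside; x points from its front (console with keys, x -155..-50) to its back, y to its left. Glass chamber: x -50..95, y -98..98, cover glass top at z = 182 mm; behind it a tower to x 155, 176 high. Pan at x 22, top z = 72. The right door is shut and immovable; its grip mirrors the left one, at y -98..-120
- side_door (a joint): opening of the left (+y) glass side door in m, 0 = fully shut (end stop), up to 0.09; it slides along the balance's x axis and opens backward (+x). About 1.2 N of friction plus 6 N per m/s of damping; it stays where it is left. Its grip has a rear half (+x, pushed on) and a front half, each 5 mm thick in x, the front one 3 mm lower at the top; pressing both at once is pinching
- door_grip (a point): middle of the rear (+x) face of the side door's upright grey grip: push here toward the balance's front (-x) to shut. Moves with the door, axes as the balance. Grip: 10 mm thick in x, 74 mm tall (37 either way of this point), standing out from the glass 12 mm inside this point to 11 mm outside it (y); a foot plate 2.5 mm thick on the glass goes 6 mm farther back. Free space behind
- top_cover (a joint): opening of the glass top cover in m, 0 = fully shut (end stop), up to 0.09; it slides along the balance's x axis and opens backward (+x) over the tower. Friction and damping as the side door. Its grip has a rear half (+x, pushed on) and a front half, each 5 mm thick in x, the front one 3 mm lower at the top; pressing both at once is pinching
- cover_grip (a point): middle of the rear (+x) face of the top cover's grey grip bar: push here toward the balance's front (-x) to shut. Moves with the cover, axes as the balance. Bar: 76 mm long (y), 10 mm thick (x), from the glass 10 mm below this point to 10 mm above it; a foot plate 3 mm high goes 7 mm farther back. Behind it the flat cover glass goes back 130 mm
- tare_key (a joint): how far the tare key is pressed in m, 0 = up, 0.004 = down on its stop; a spring of 1.3 N at rest rising to 4.1 N when down; 3 mm or more counts as pressed
- tare_top (a point): middle of the top face of the tare key, the long white key (17 mm in x, 50 mm in y) in the middle of the keypad below the display. Its face slopes up toward the back by 0.15 rad; the key moves square to it and stands 5 to 6 mm proud of the console, which is flat round it with the same slope
- power_key (a joint): how far the power key is pressed in m, 0 = up, 0.004 = down; same spring as the tare key. It is to be left alone
- power_top (a point): middle of the top face of the small square power key (15 x 15 mm), 60 mm to the left (+y) of the tare key's middle. An equal fixed key lies 60 mm to the right
- dish_mid (a point): centre, half-way up, of the beige weighing dish standing loose on the pan in the chamber, 83 mm across, 38 mm high
- vial_a_mid (a point): centre of a loose sample vial with black cap, 21 mm across, 57 mm high, on the worktop at the left of the balance
- vial_b_mid (a point): centre of a loose sample vial with white cap, 21 mm across, 57 mm high, on the worktop at the left of the balance
- jar_mid (a point): centre of a loose white jar with red cap, 56 mm across, 122 mm high, on the worktop at the right of the balance
- scoop: thin laboratory spatula, 173 mm long and 8 mm thick, lying on the worktop at the right of the balance; origin under its middle

How it is judged:
By the outcome, as a careful person would: the job done as asked, in the order asked, and still so for the second after the job is handed in, with the robot touching nothing.
It also fails if it takes over 48 s, if anything falls off the work surface, if the arm or the gripper's body presses on something with over 40 N, if the wrist force passes 120 N, or if a joint passes its speed limit or range.

## Working session

There is one attempt and no reset: what is moved stays moved. The work goes in short steps, Python scripts to look and compute and a tool call to move; the robot and the scene stay as the last step left them, time stands still between calls to the robot, and variables do not carry over. Pictures are saved under pics/ and viewed, at most 10 in all, crops included, and the job is handed in when it is done.

Besides the shell and the picture viewer there is one more tool, called in YAML: its name, and indented under it one key for each argument. drive_tool: Moves the arm, as the interface text tells. Its arguments: {"type":"object","properties":{"travel":{"type":"array","items":{"type":"array","items":{"type":"number"}}},"roll":{"type":"array","items":{"type":"number"}},"claw":{"type":"array","items":{"type":"number"}}},"required":["travel","roll","claw"]}

```bash
mkdir -p pics; cat > h.py <<'E'
import numpy as np, cv2
from scipy.spatial.transform import Rotation as R
from workcell import arm
def w(cam,p):
    i=arm.camera_info(cam); M=cv2.Rodrigues(np.array(i["rvec"],float))[0]
    return M.T@(np.array(p)-np.array(i["tvec"]).ravel())
def tool():
    o=arm.get_obs(); q=o["orientation"]
    return np.array(o["eef_pos"]),R.from_quat([q[1],q[2],q[3],q[0]]),o
E
python3 - <<'E'
from h import *
for c in ["scene","top"]:
    im=arm.capture(c); cv2.imwrite(f"pics/{c}1.png",im)
    for l in ["balance","door_grip","cover_grip","tare_top","power_top","dish_mid","vial_a_mid","vial_b_mid","jar_mid","scoop"]:
        for d in arm.pinpoint(c,l)[:2]:
            print(c,l,round(d["confidence"],2),w(c,d["xyz"]).round(3))
p,r,o=tool(); print(p,r.as_matrix().round(3),o["clock"],o["opening"])
E
```

```text
scene balance 0.94 [ 0.578 -0.025 -0.001]
scene door_grip 0.9 [0.554 0.082 0.139]
scene cover_grip 0.8 [ 0.585 -0.021  0.194]
scene tare_top 0.76 [ 0.449 -0.051  0.057]
scene tare_top 0.63 [ 0.575 -0.027 -0.   ]
scene power_top 0.63 [0.437 0.002 0.051]
scene power_top 0.47 [ 0.576 -0.024 -0.004]
scene dish_mid 0.89 [ 0.596 -0.016  0.091]
scene vial_a_mid 0.69 [0.498 0.154 0.03 ]
scene vial_b_mid 0.67 [0.536 0.164 0.026]
scene jar_mid 0.74 [ 0.663 -0.205  0.057]
scene scoop 0.8 [ 0.561 -0.195  0.002]
top balance 0.81 [ 0.58  -0.023 -0.002]
top cover_grip 0.63 [ 0.59  -0.019  0.194]
top tare_top 0.62 [ 0.453 -0.053  0.049]
top tare_top 0.59 [ 0.664 -0.2    0.06 ]
top power_top 0.4 [0.447 0.008 0.051]
top vial_a_mid 0.63 [0.499 0.158 0.029]
top vial_b_mid 0.65 [0.537 0.168 0.029]
top jar_mid 0.86 [ 0.664 -0.2    0.061]
top scoop 0.61 [ 0.569 -0.198  0.   ]
[0.23765856 0.46808861 0.23126396] [[-0.892  0.453 -0.   ]
 [ 0.453  0.892 -0.   ]
 [-0.    -0.    -1.   ]] 1.1 1.0014872902279575
```

View pics/scene1.png

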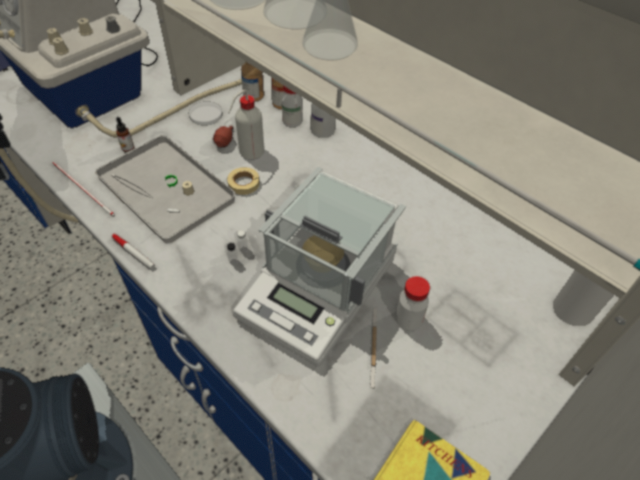

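View pics/top1.png

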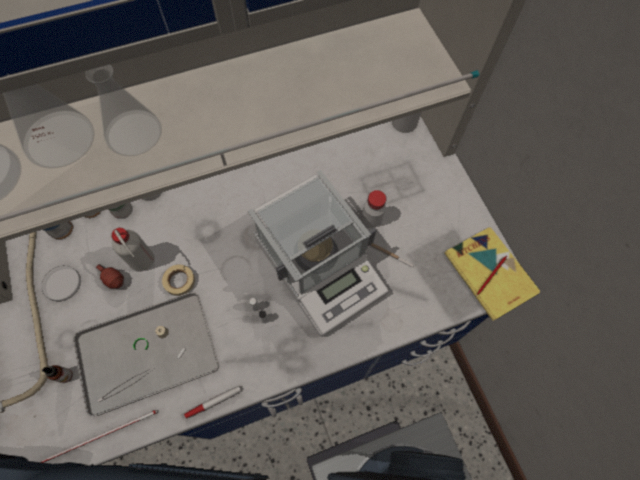

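The balance sits near (0.58, -0.02) with a yaw of about 0.2. In the top view, its console front edge runs from (322,332) to (388,292). The vials are at (257,308). I'll shut the fingers, turn the tool to match the balance and look with the wrist camera.

```bash
python3 - <<'E'
from h import *
i=arm.camera_info("wrist");p,r,o=tool()
M=cv2.Rodrigues(np.array(i["rvec"],float))[0];t=np.array(i["tvec"]).ravel()
c=-M.T@t; print(i["K"],"cam in tool",r.inv().apply(c-p),"axis in tool",r.inv().apply(M[2]))
print("target view (0.42,0.07,0.36):",r.inv().apply(np.array([.44,.08,.34])-p)*100)
E
```

```text
[[396.05406971   0.         316.43525206]
 [  0.         396.05406971 236.37758433]
 [  0.           0.           1.        ]] cam in tool [ 0.07556503 -0.00054188 -0.14313363] axis in tool [-2.91552542e-01 -3.37923820e-04  9.56554756e-01]
target view (0.42,0.07,0.36): [-35.61168868 -25.44432692 -10.87094256]
```

drive_tool:
  travel:
    - [-4,-3,-3]
    - [-8,-6,-6]
    - [-12,-9,-9]
    - [-16,-12,-11]
    - [-20,-15,-11]
    - [-24,-18,-11]
    - [-28,-21,-11]
    - [-32,-24,-11]
    - [-36,-27,-11]
    - [-39,-29,-11]
    - [-39,-29,-11]
    - [-39,-29,-11]
  roll: [0,-0.1,-0.2,-0.3,-0.4,-0.5,-0.6,-0.67,-0.67,-0.67,-0.67,-0.67]
  claw: [1,1,1,1,1,1,1,1,1,1,1,1]

```text
clock: 2.3
eef_pos: [0.4547, 0.0313, 0.341]
orientation: [-0.0, -0.098, 0.995, -0.0]
wrist_force: [0.3, 0.6, -0.7]
opening: 0.004
finger_force: 0.0
```

```bash
cat > look.py <<'E'
from h import *
import sys
n=sys.argv[1]; im=arm.capture("wrist"); cv2.imwrite(f"pics/{n}.png",im)
p,r,o=tool(); print(p.round(4),r.as_matrix().round(3).tolist(),o["clock"],o["opening"])
for l in sys.argv[2:]:
    for d in arm.pinpoint("wrist",l)[:2]: print(l,round(d["confidence"],2),w("wrist",d["xyz"]).round(4))
E
python3 look.py w1 balance door_grip cover_grip tare_top power_top vial_a_mid vial_b_mid dish_mid
```

```text
[0.4541 0.0325 0.3411] [[-0.98, -0.197, -0.001], [-0.197, 0.98, 0.0], [0.001, 0.0, -1.0]] 2.35 -0.002906686975844407
balance 0.94 [ 0.5741 -0.0203  0.0035]
door_grip 0.88 [0.5552 0.0831 0.1406]
cover_grip 0.8 [ 0.5852 -0.0233  0.1951]
cover_grip 0.39 [ 0.4522 -0.0481  0.0514]
tare_top 0.8 [ 0.4504 -0.049   0.0547]
tare_top 0.16 [ 0.6594 -0.1971  0.0608]
power_top 0.28 [ 0.5754 -0.021   0.0041]
vial_a_mid 0.56 [0.4975 0.1587 0.0287]
vial_b_mid 0.96 [0.5372 0.1673 0.0293]
dish_mid 0.96 [ 0.5975 -0.0143  0.0891]
```

View pics/w1.png

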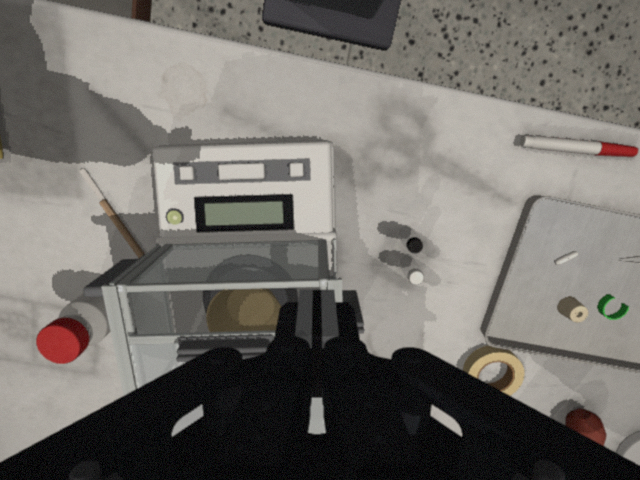

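The wrist view is from the front, upside down. The three keys are at about (186,173), (241,171) and (297,169), the display is at (244,212), and the cover grip is at (225,347). The door grip is partly hidden near (347,300). I'll refine the yaw from the key centroids.

```bash
python3 - <<'E'
from h import *
im=cv2.imread("pics/w1.png"); g=cv2.cvtColor(im,cv2.COLOR_BGR2GRAY)
i=arm.camera_info("wrist");K=np.array(i["K"]);M=cv2.Rodrigues(np.array(i["rvec"],float))[0];c=-M.T@np.array(i["tvec"]).ravel()
def bp(u,v,z):
    d=M.T@np.linalg.solve(K,[u,v,1]); return c+d*(z-c[2])/d[2]
r=(g[160:184,173:312]>150).astype(np.uint8)
n,l,s,ct=cv2.connectedComponentsWithStats(r,connectivity=4)
P=[]
for a,b in zip(s[1:],ct[1:]):
    print(a,b+[173,160],bp(*(b+[173,160]),.055).round(4))
# dark display rectangle
r=(g[188:240,185:305]<70).astype(np.uint8)
cs=max(cv2.findContours(r,0,2)[0],key=cv2.contourArea); print(cv2.minAreaRect(cs))
# front edge fit: strongest brightness gradient per column
us=np.arange(165,325); vs=[130+np.argmax(np.diff(cv2.GaussianBlur(g,(5,5),0)[130:156,u].astype(int))) for u in us]
k=np.polyfit(us,vs,1); print(k, "yaw front", [bp(u,np.polyval(k,u),.045).round(4) for u in (165,325)])
E
```

```text
[21  0 45  2 56] [212.66071429 160.19642857] [ 0.4467 -0.0809  0.055 ]
[ 46   0  93  24 227] [280.46255507 180.29955947] [ 0.4534 -0.006   0.055 ]
[17  1  3  1  3] [191. 161.] [ 0.4521 -0.1036  0.055 ]
[ 46   3  45  17 669] [240.9387145  171.11360239] [ 0.4521 -0.0496  0.055 ]
[117   3  13  14 166] [296.05421687 169.27108434] [0.4383 0.0084 0.055 ]
[0 6 1 1 1] [173. 166.] [ 0.4613 -0.122   0.055 ]
[  7   7  13  13 165] [185.92727273 172.99393939] [ 0.466  -0.1076  0.055 ]
[ 0  9  2 15 18] [173.16666667 177.        ] [ 0.4731 -0.1207  0.055 ]
[38 23  5  1  5] [213. 183.] [ 0.471  -0.0775  0.055 ]
((58.861331939697266, 25.14681625366211), (35.128517150878906, 97.4459457397461), 88.36341857910156)
[-2.96437361e-02  1.51135393e+02] yaw front [array([ 0.4437, -0.1358,  0.045 ]), array([0.4041, 0.0333, 0.045 ])]
```

drive_tool:
  travel:
    - [-4,1.5,1]
    - [-8,3,3]
    - [-12,4.3,5]
    - [-15,4.3,8]
    - [-15,4.3,8]
    - [-15,4.3,8]
  roll: [-0.035,-0.035,-0.035,-0.035,-0.035,-0.035]
  claw: [1,1,1,1,1,1]

```text
clock: 3.35
eef_pos: [0.5921, 0.1054, 0.2602]
orientation: [-0.001, -0.118, 0.993, -0.0]
wrist_force: [1.1, 0.1, -0.2]
opening: 0.002
finger_force: 0.0
```

```bash
python3 look.py w2 door_grip cover_grip balance vial_a_mid; python3 - <<'E'
from h import *
im=arm.capture("scene")[150:370,200:460]; cv2.imwrite("pics/s2.png",cv2.resize(im,None,fx=3,fy=2.7,interpolation=3))
for l in ["door_grip","cover_grip"]:
  print(l,[w("scene",d["xyz"]).round(4) for d in arm.pinpoint("scene",l)[:1]])
E
```

```text
[0.592  0.1051 0.2617] [[-0.972, -0.233, -0.001], [-0.233, 0.972, -0.0], [0.001, -0.0, -1.0]] 3.4 -0.0013402197590352063
door_grip 0.57 [0.5581 0.0818 0.142 ]
cover_grip 0.67 [ 0.5862 -0.0293  0.1939]
balance 0.69 [ 0.5755 -0.0233  0.0076]
vial_a_mid 0.71 [0.4977 0.1565 0.0316]
door_grip [array([0.5514, 0.081 , 0.1389])]
cover_grip [array([ 0.5873, -0.0228,  0.1941])]
```

View pics/w2.png

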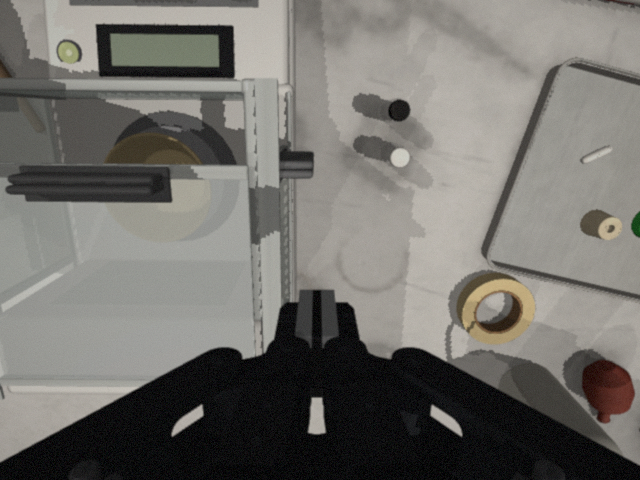

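View pics/s2.png

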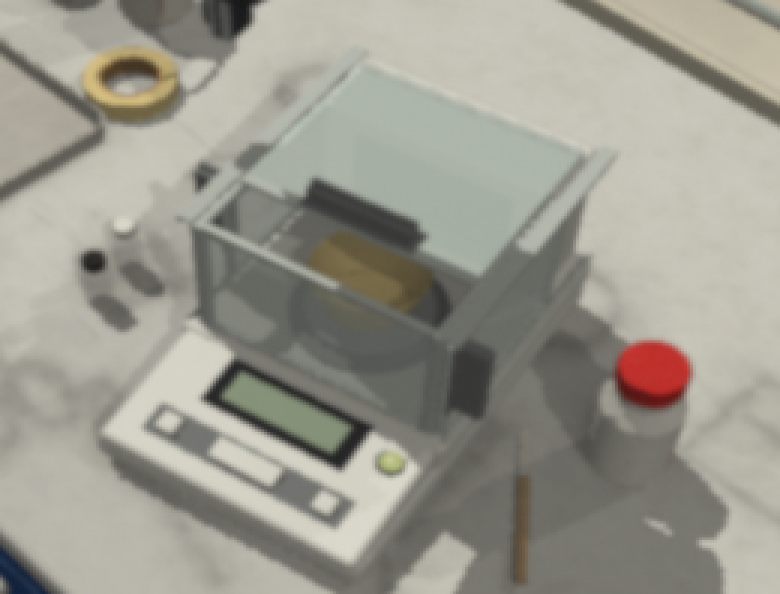

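The wrist view shows the door grip's top at (280–313, 150–177), ahead of the fingertips at (317,295), with free space between. The scene crop shows both parts open by about 35 to 45 mm. I'll check the lateral position with the calibration.

```bash
python3 - <<'E'
from h import *
i=arm.camera_info("wrist");K=np.array(i["K"]);M=cv2.Rodrigues(np.array(i["rvec"],float))[0];c=-M.T@np.array(i["tvec"]).ravel()
p,r,o=tool(); O=np.array([.577,-.0225]);ya=.232;B=np.array([[np.cos(ya),np.sin(ya)],[-np.sin(ya),np.cos(ya)]])
def bp(u,v,z):
    d=M.T@np.linalg.solve(K,[u,v,1]); return c+d*(z-c[2])/d[2]
print("tcp loc",B@(p[:2]-O))
for n,u,v,z in [("door rear out",313,177,.176),("rear in",282,178,.176),("front out",313,152,.173),("cover rear L",170,190,.202),("cover rear R",10,193,.202),("tip",317,293,p[2]),("tipL",300,293,p[2]),("tipR",335,293,p[2])]: print(n,(B@(bp(u,v,z)[:2]-O)).round(4))
E
```

```text
tcp loc [0.04424952 0.1203053 ]
door rear out [0.0027 0.1185]
rear in [0.0034 0.1005]
front out [-0.0112  0.1185]
cover rear L [0.0057 0.0446]
cover rear R [ 0.0075 -0.0388]
tip [0.0356 0.1208]
tipL [0.0356 0.1141]
tipR [0.0356 0.1279]
```

drive_tool:
  travel:
    - [0,-0.5,3.5]
    - [0,-0.5,7.5]
    - [0,-0.5,11.2]
    - [0,-0.5,11.2]
    - [1,-0.5,11.2]
    - [2,-0.5,11.2]
    - [3,-0.5,11.2]
    - [4,-0.5,11.2]
    - [5,-0.5,11.2]
  roll: [0,0,0,0,0,0,0,0,0]
  claw: [1,1,1,1,1,1,1,1,1]

```text
clock: 4.65
eef_pos: [0.545, 0.0884, 0.1506]
orientation: [0.001, -0.117, 0.993, 0.0]
wrist_force: [1.5, 0.1, 0.7]
opening: -0.003
finger_force: 0.9
```

```bash
python3 look.py w3 door_grip cover_grip; python3 - <<'E'
from h import *
im=arm.capture("scene")
for l in ["door_grip","cover_grip"]:
  print(l,[w("scene",d["xyz"]).round(4) for d in arm.pinpoint("scene",l)[:1]])
E
```

```text
[0.5431 0.0879 0.1503] [[-0.972, -0.233, 0.0], [-0.233, 0.972, -0.0], [-0.0, -0.0, -1.0]] 4.7 -0.0018792298721672734
door_grip 0.68 [0.5363 0.0793 0.1381]
door_grip [array([ 0.6003, -0.0163,  0.0911])]
cover_grip [array([ 0.5852, -0.018 ,  0.1957])]
```

View pics/w3.png

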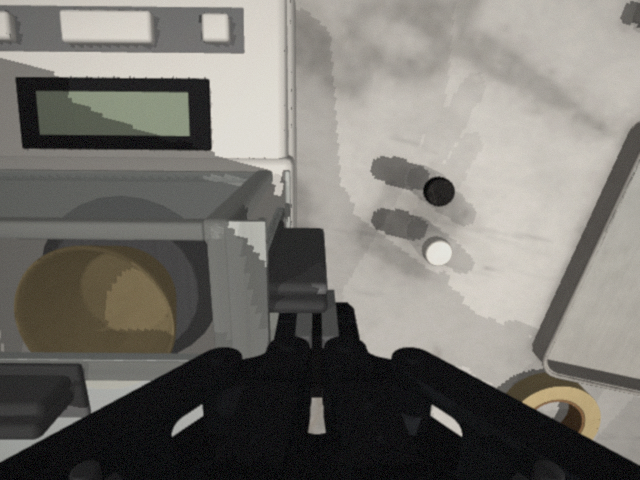

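The fingertips at (320,310) are on the grip's rear face, and the left finger overlaps it squarely. Nothing is in the way, so I keep pushing gently.

drive_tool:
  travel:
    - [0.7,0,0]
    - [1.4,0,0]
    - [2,0,0]
    - [2.5,0,0]
    - [2.5,0,0]
  roll: [0,0,0,0,0]
  claw: [1,1,1,1,1]

```text
clock: 5.45
eef_pos: [0.5246, 0.0835, 0.1497]
orientation: [0.004, -0.117, 0.993, 0.0]
wrist_force: [17.2, 4.7, -13.0]
opening: 0.0
finger_force: 9.2
```

drive_tool:
  travel:
    - [0.4,0,0]
    - [0.8,0,0]
    - [1.2,0,0]
    - [1.2,0,0]
  roll: [0,0,0,0]
  claw: [1,1,1,1]

```text
clock: 5.85
eef_pos: [0.5242, 0.0833, 0.1507]
orientation: [0.014, -0.118, 0.993, 0.002]
wrist_force: [62.9, 16.7, -43.9]
opening: -0.003
finger_force: 31.8
```

drive_tool:
  travel:
    - [-1.5,0,0]
    - [-3,0,0]
    - [-4,0,0]
    - [-4,0,-3.5]
    - [-4,0,-7.5]
    - [-4,0,-10]
    - [-4,0,-10]
  roll: [0,0,0,0,0,0,0]
  claw: [1,1,1,1,1,1,1]

```text
clock: 6.55
eef_pos: [0.5491, 0.0892, 0.2529]
orientation: [0.003, -0.117, 0.993, 0.0]
wrist_force: [1.1, -0.9, -0.5]
opening: 0.002
finger_force: 0.0
```

```bash
cat > bp.py <<'E'
from h import *
i=arm.camera_info("wrist");K=np.array(i["K"]);M=cv2.Rodrigues(np.array(i["rvec"],float))[0];c=-M.T@np.array(i["tvec"]).ravel()
p,r,o=tool(); O=np.array([.577,-.0225]);ya=.232;B=np.array([[np.cos(ya),np.sin(ya)],[-np.sin(ya),np.cos(ya)]])
def bp(u,v,z):
    d=M.T@np.linalg.solve(K,[u,v,1]); return (B@((c+d*(z-c[2])/d[2])[:2]-O)).round(4)
def go(lx,ly,z): 
    t=np.append(O+B.T@[lx,ly],z); print("tool shift cm",(r.inv().apply(t-p)*100).round(2))
E
python3 look.py w4 door_grip cover_grip tare_top; python3 -c "
from bp import *
print(B@(p[:2]-O),o['wrist_force']); go(.05,0,.25); go(.05,0,.191)"
```

```text
[0.5484 0.0891 0.2509] [[-0.972, -0.233, 0.003], [-0.233, 0.972, 0.0], [-0.003, -0.0, -1.0]] 6.6 0.001296620758695103
door_grip 0.81 [0.5154 0.0714 0.1366]
cover_grip 0.79 [ 0.5854 -0.0263  0.1885]
tare_top 0.55 [ 0.4502 -0.052   0.05  ]
[-0.0033795   0.11528937] [ 0.38337377 -0.41317064 -0.12774018]
tool shift cm [ -5.3  -11.55  -0.19]
tool shift cm [ -5.31 -11.55   5.71]
```

View pics/w4.png

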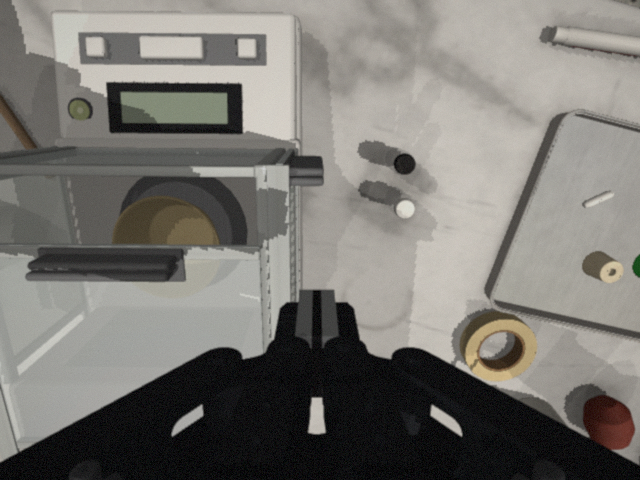

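The door grip now sits at (306,170), level with the chamber front at local x of -0.038, so the door is shut. The cover grip bar is at (107,263). Next is the cover: approach behind it, go down, and push.

drive_tool:
  travel:
    - [-2.5,-4,-0.5]
    - [-5.3,-8,-0.5]
    - [-5.3,-11.5,-0.5]
    - [-5.3,-11.5,2]
    - [-5.3,-11.5,4.5]
    - [-5.3,-11.5,5.7]
    - [-5.3,-11.5,5.7]
    - [-4.3,-11.5,5.7]
    - [-3.3,-11.5,5.7]
    - [-2.3,-11.5,5.7]
  roll: [0,0,0,0,0,0,0,0,0,0]
  claw: [1,1,1,1,1,1,1,1,1,1]

```text
clock: 7.75
eef_pos: [0.5966, -0.0174, 0.1934]
orientation: [0.001, -0.118, 0.993, -0.0]
wrist_force: [3.3, 0.0, 0.0]
opening: -0.001
finger_force: 3.2
```

```bash
python3 look.py w5 cover_grip door_grip; python3 -c "
from bp import *
print(B@(p[:2]-O),o['wrist_force'])"
```

```text
[ 0.5952 -0.0177  0.1936] [[-0.972, -0.233, 0.001], [-0.233, 0.972, -0.0], [-0.001, -0.0, -1.0]] 7.8 -0.0011323665534489964
cover_grip 0.95 [ 0.5853 -0.0238  0.1946]
door_grip 0.45 [0.5379 0.1619 0.0275]
[0.02031468 0.0003027 ] [-0.10049642 -0.5083884   0.47449267]
```

View pics/w5.png

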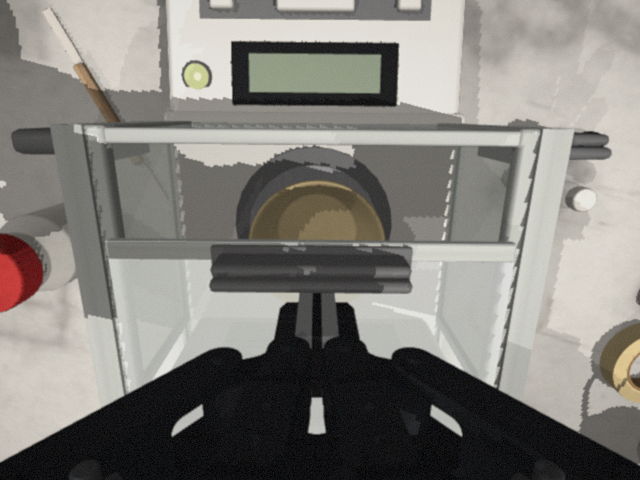

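The fingertips at (317,300) have just reached the middle of the cover bar's rear face (bar at 210–411, 245–292). Both door grips, at (33,140) and (592,145), are level. Now I push the cover forward.

drive_tool:
  travel:
    - [-0.2,0,0.15]
    - [0.7,0,0.15]
    - [1.4,0,0.15]
    - [2.1,0,0.15]
    - [2.8,0,0.15]
    - [3.4,0,0.15]
    - [3.4,0,0.15]
  roll: [0,0,0,0,0,0,0]
  claw: [1,1,1,1,1,1,1]

```text
clock: 8.6
eef_pos: [0.5631, -0.0256, 0.191]
orientation: [-0.0, -0.117, 0.993, -0.0]
wrist_force: [0.5, 0.0, 1.3]
opening: 0.001
finger_force: 0.0
```

drive_tool:
  travel:
    - [0.3,0,0]
    - [0.6,0,0]
    - [0.6,0,0]
  roll: [0,0,0]
  claw: [1,1,1]

```text
clock: 8.9
eef_pos: [0.558, -0.0268, 0.1909]
orientation: [-0.0, -0.117, 0.993, -0.0]
wrist_force: [0.2, -0.2, -0.3]
opening: -0.001
finger_force: 0.0
```

drive_tool:
  travel:
    - [0.3,0,0]
    - [0.6,0,0]
    - [0.8,0,0]
    - [0.8,0,0]
  roll: [0,0,0,0]
  claw: [1,1,1,1]

```text
clock: 9.3
eef_pos: [0.5523, -0.0282, 0.191]
orientation: [0.002, -0.117, 0.993, 0.0]
wrist_force: [8.9, 2.6, -5.0]
opening: 0.001
finger_force: 4.6
```

```bash
python3 look.py w6 cover_grip door_grip; python3 -c "
from bp import *
print(B@(p[:2]-O),o['wrist_force'])"
```

```text
[ 0.5523 -0.0282  0.191 ] [[-0.972, -0.233, 0.004], [-0.233, 0.972, 0.001], [-0.004, 0.0, -1.0]] 9.35 0.0023370921776779885
cover_grip 0.81 [ 0.5418 -0.0341  0.1943]
door_grip 0.63 [0.5126 0.0746 0.142 ]
[-0.02531529  0.00015195] [ 9.21020747  2.72804693 -2.80660428]
```

View pics/w6.png

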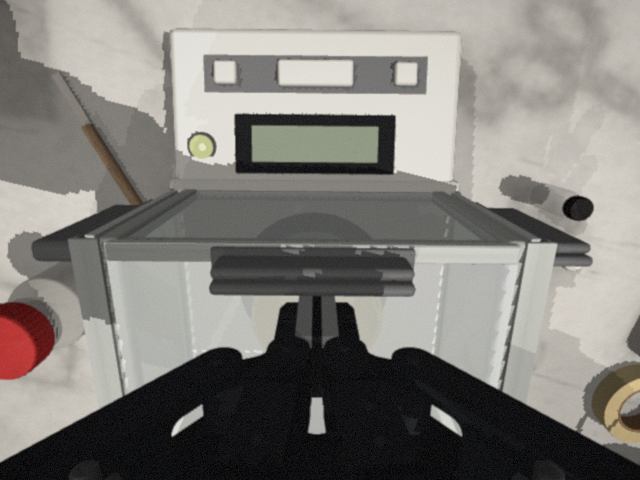

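The cover bar at (312,272) has closed the chamber front, the stop holds 9 N, and the door grips are still level. The tare key shows at (316,72).

```bash
python3 -c "
from bp import *
for z in (.05,.055): print(bp(316,72.5,z),bp(278,72,z),bp(354,72,z),bp(316,60,z),bp(316,85,z))
go(-.005,0,.191); go(-.005,0,.26); go(-.131,.001,.26); go(-.131,.001,.075)"
```

```text
[-1.279e-01 -1.000e-04] [-0.1282 -0.0254] [-0.1283  0.0252] [-1.356e-01 -1.000e-04] [-1.202e-01 -1.000e-04]
[-1.275e-01 -1.000e-04] [-0.1277 -0.0249] [-0.1278  0.0247] [-1.35e-01 -1.00e-04] [-1.198e-01 -1.000e-04]
tool shift cm [-2.03 -0.02  0.01]
tool shift cm [-2.06 -0.02 -6.89]
tool shift cm [10.54  0.12 -6.94]
tool shift cm [10.61  0.12 11.56]
```

drive_tool:
  travel:
    - [-1,0,0]
    - [-2.2,0,-1]
    - [-2.2,0,-4]
    - [-2.2,0,-7]
    - [2,0,-7]
    - [6,0,-7]
    - [10.3,0,-7]
    - [10.3,0,-3]
    - [10.3,0,1.5]
    - [10.3,0,6]
    - [10.3,0,10.5]
    - [10.3,0,11]
  roll: [0,0,0,0,0,0,0,0,0,0,0,0]
  claw: [1,1,1,1,1,1,1,1,1,1,1,1]

```text
clock: 10.65
eef_pos: [0.4467, -0.0522, 0.0769]
orientation: [-0.004, -0.117, 0.993, 0.001]
wrist_force: [-0.5, -0.2, -0.1]
opening: -0.0
finger_force: 0.0
```

```bash
python3 look.py w7 tare_top cover_grip; python3 -c "
from bp import *
print(B@(p[:2]-O),o['wrist_force']);go(-.131,0,.054)"
```

```text
[ 0.4481 -0.0524  0.0787] [[-0.972, -0.233, -0.006], [-0.233, 0.972, 0.0], [0.006, 0.002, -1.0]] 10.7 -0.0022859974065082243
tare_top 0.62 [ 0.4557 -0.0499  0.0599]
[-0.12955682 -0.00039046] [ 0.25922038 -0.13798617  0.03187231]
tool shift cm [0.14 0.04 2.8 ]
```

View pics/w7.png

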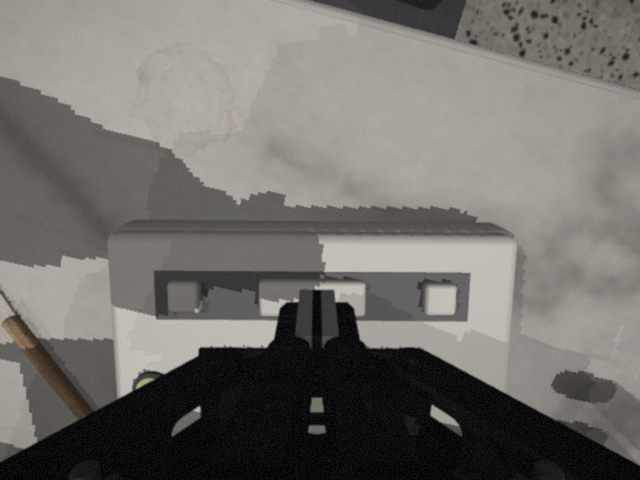

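The fingertips at (317,292) are centred over the tare key (258–365, 279–316) and well clear of the neighbouring keys at (184,296) and (438,298). I'll go down slowly until contact.

drive_tool:
  travel:
    - [0.2,0,0.8]
    - [0.2,0,1.5]
    - [0.2,0,1.8]
    - [0.2,0,2.0]
    - [0.2,0,2.0]
  roll: [0,0,0,0,0]
  claw: [1,1,1,1,1]

```text
clock: 11.3
eef_pos: [0.4484, -0.053, 0.0608]
orientation: [-0.0, -0.117, 0.993, -0.0]
wrist_force: [-0.6, -1.0, 0.8]
opening: 0.002
finger_force: 0.0
```

drive_tool:
  travel:
    - [0,0,0.15]
    - [0,0,0.3]
    - [0,0,0.3]
  roll: [0,0,0]
  claw: [1,1,1]

```text
clock: 11.6
eef_pos: [0.4483, -0.053, 0.0577]
orientation: [-0.0, -0.117, 0.993, -0.0]
wrist_force: [0.8, -0.5, -0.2]
opening: -0.003
finger_force: 0.0
```

drive_tool:
  travel:
    - [0,0,0.15]
    - [0,0,0.3]
    - [0,0,0.3]
  roll: [0,0,0]
  claw: [1,1,1]

```text
clock: 11.9
eef_pos: [0.4482, -0.053, 0.0546]
orientation: [-0.0, -0.117, 0.993, 0.0]
wrist_force: [-0.2, 0.1, -0.9]
opening: -0.004
finger_force: 0.0
```

drive_tool:
  travel:
    - [0,0,0.1]
    - [0,0,0.2]
    - [0,0,0.2]
  roll: [0,0,0]
  claw: [1,1,1]

```text
clock: 12.2
eef_pos: [0.4484, -0.0531, 0.0528]
orientation: [0.0, -0.117, 0.993, -0.0]
wrist_force: [-0.3, 0.6, 0.1]
opening: -0.0
finger_force: 0.5
```

drive_tool:
  travel:
    - [0,0,0.1]
    - [0,0,0.2]
    - [0,0,0.2]
  roll: [0,0,0]
  claw: [1,1,1]

```text
clock: 12.5
eef_pos: [0.4486, -0.053, 0.0509]
orientation: [0.0, -0.117, 0.993, -0.0]
wrist_force: [0.6, 0.6, 2.4]
opening: -0.002
finger_force: 1.2
```

Contact is at about z = 0.052. I keep going down to the stop.

drive_tool:
  travel:
    - [0,0,0.1]
    - [0,0,0.2]
    - [0,0,0.2]
  roll: [0,0,0]
  claw: [1,1,1]

```text
clock: 12.8
eef_pos: [0.4489, -0.053, 0.0489]
orientation: [0.0, -0.117, 0.993, -0.0]
wrist_force: [1.9, 1.4, 4.1]
opening: -0.003
finger_force: 1.8
```

drive_tool:
  travel:
    - [0,0,0.1]
    - [0,0,0.2]
    - [0,0,0.2]
  roll: [0,0,0]
  claw: [1,1,1]

```text
clock: 13.1
eef_pos: [0.4492, -0.053, 0.0481]
orientation: [0.001, -0.117, 0.993, -0.0]
wrist_force: [-3.0, 1.4, 20.4]
opening: -0.0
finger_force: 10.4
```

The key is on its stop: about 4 mm of travel, 4.1 N of spring force, then a hard rise. I'll lift off and check.

drive_tool:
  travel:
    - [0,0,-0.5]
    - [0,0,-2]
    - [0,0,-6]
    - [0,0,-11]
    - [0,0,-16]
    - [0,0,-20]
    - [4,0,-22]
    - [6,0,-22]
    - [6,0,-22]
  roll: [0,0,0,0,0,0,0,0,0]
  claw: [1,1,1,1,1,1,1,1,1]

```text
clock: 14.0
eef_pos: [0.3877, -0.0674, 0.2673]
orientation: [-0.0, -0.117, 0.993, -0.0]
wrist_force: [0.1, -0.3, -0.4]
opening: 0.003
finger_force: 0.0
```

```bash
python3 look.py w8 balance cover_grip door_grip dish_mid vial_a_mid vial_b_mid jar_mid tare_top; python3 -c "
from bp import *
for q in [(.5418,-.0341),(.5126,.0746)]: print(B@(np.array(q)-O))"
```

```text
[ 0.389  -0.0672  0.2669] [[-0.973, -0.232, -0.0], [-0.232, 0.973, -0.0], [0.0, -0.0, -1.0]] 14.05 0.002999436073124851
door_grip 0.76 [0.5185 0.0758 0.1374]
vial_a_mid 0.92 [0.5013 0.1578 0.0277]
vial_a_mid 0.42 [ 0.4569 -0.0516  0.0514]
vial_b_mid 0.82 [0.5374 0.1693 0.0286]
jar_mid 0.6 [ 0.4525 -0.0507  0.0511]
tare_top 0.57 [ 0.4584 -0.0507  0.0519]
[-0.03692406 -0.00319588]
[-0.04034897  0.10930568]
```

View pics/w8.png

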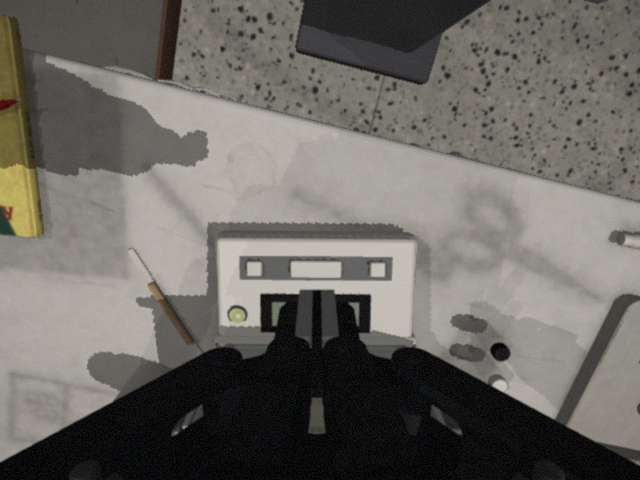

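```bash
python3 -c "
from bp import *
for cam in ('scene','top'):
  arm.capture(cam)
  for l in ('door_grip','cover_grip','dish_mid','jar_mid'):
    for d in arm.pinpoint(cam,l)[:1]:
      q=w(cam,d['xyz']); print(cam,l,q.round(4),(B@(q[:2]-O)).round(4))
print(arm.close_job())"
```

```text
scene cover_grip [ 0.5415 -0.0317  0.1927] [-0.0367 -0.0008]
scene dish_mid [ 0.6596 -0.2055  0.0591] [ 0.0383 -0.1971]
scene jar_mid [ 0.6611 -0.2018  0.0579] [ 0.0406 -0.1939]
top door_grip [0.5195 0.077  0.1399] [-0.0331  0.1101]
top cover_grip [ 0.5487 -0.0294  0.1917] [-0.0291 -0.0002]
the job is handed in; nothing more can be done
None
```

The side door and top cover were pushed to their end stops, then the tare key was pressed to its stop and released, and the job is handed in at about 14 s. The neighbouring things looked undisturbed, though the dish was hidden in the last pictures. The door push peaked at about 79 N at the wrist (limit 120 N), and I viewed 11 pictures, one over the limit of 10.

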